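# Lay out a radio receiver front end on its base plate

### The job

Lay out the receiver modules on the black base plate, ready for their links: the band-pass filter midway between the input bracket (the large one) and the mixer, the low-pass filter midway between the mixer and the output bracket (the small one), both with their connectors in line with the row. Set the oscillator behind the mixer, its connector facing the mixer's third connector with about 2 cm between the two tips, and the heat sink squarely on top of the oscillator. All stand flat and released; leave the spare circulator and power splitter where they lie.

Things in the scene. Friction and masses are not known exactly. Their poses are not given: they have to be found in the camera images.
- mixer: Mixer: fixed aluminium block 44x44x24 mm on the black base plate. Origin: centre of its underside, on the plate's flat top, 6 mm over the bench. Brass connectors, axes 12 mm up, stand 9 mm out of three sides: its +y and -y (the row) and its +x (the third one; +x is 'behind', away from the robot within 13 deg). In its frame the plate spans x -50 to 135, y -165 to 165 mm.
- input_bracket: Input bracket, fixed on the plate at one end of the row, 150 mm from the mixer along its +y or its -y (this varies): the large upright aluminium panel, 46 wide x 36 high x 3 mm, set across the row, a fat connector (16 mm diameter) standing 13.5 mm out of each face. Origin: middle of its lower edge, on the plate's top; y runs along the row.
- output_bracket: Output bracket, fixed on the plate at the other end of the row, 150 mm from the mixer: the small upright aluminium panel, 26 wide x 24 high x 3 mm, a thin connector (6 mm diameter) standing 9.5 mm out of each face. Origin: middle of its lower edge, on the plate's top; y runs along the row.
- bandpass: Band-pass filter, loose: aluminium block 56 (x) x 46 (y) x 26 mm high, five brass tuning screws standing 6 mm out of its top in a zigzag, a 9 mm connector out of each end (+x and -x). Either way round is right. Origin: centre of its underside. 0.16 kg. Midway in its gap its centre is 83 mm from the mixer's centre, its x along the mixer's y.
- lowpass: Low-pass filter, loose: slim plain steel bar 56 (x) x 20 (y) x 24 mm high, smooth on top, a 9 mm connector out of each end (+x and -x). Either way round is right. Origin: centre of its underside. 0.10 kg. Midway in its gap its centre is 84 mm from the mixer's centre, its x along the mixer's y.
- oscillator: Oscillator, loose: steel block 60 (x) x 50 (y) x 24 mm high, flat lid, one 9 mm brass connector mid its -x face, a black header (26 mm wide, 8 mm long) on its +x face. Origin: centre of its underside. 0.19 kg. In place, with 20 mm between the connector tips, it is 90 mm from the mixer's centre along the mixer's +x, and its x points like the mixer's x.
- heat_sink: Heat sink, loose, fins up: aluminium base 44x44x6 mm, eight fins 22 mm high (28 mm in all) running along its x, the outer ones flush with the base's y sides, 44 mm apart. Origin: centre of its underside. 0.06 kg. Any quarter turn is right. It stands on the oscillator's lid, 24 mm over the plate; the lid is wider than the sink, so hold the sink clear of its lower edge.
- circulator: Circulator, loose spare, not used: round steel body 38 mm across, 14 mm high, three stubby arms with connectors at 120 degrees, 64 mm across in all. Origin: centre of its underside. It stays where it is.
- splitter: Power splitter, loose spare, not used: low aluminium block 30 (x) x 52 (y) x 12 mm high, one connector on one long side, two on the other (48 mm over them). Origin: centre of its underside. It stays where it is.
Things that resemble listed ones, but are neither listed nor needed, are in the scene too. What is shaped like the oscillator but orange or pink is not meant.

How it is judged:
At the end, for the whole second after the job is handed in: Filters flat on the plate, within 13 mm of the row line and 13 mm of mid-gap, in line to 0.2 rad; oscillator 77 to 104 mm behind the mixer, within 13 mm sideways and 0.2 rad, connector to the mixer; heat sink flat on it, centred to 9 mm, square to 0.25 rad (any quarter turn); all released, at rest (x of bandpass in the frame of mixer between -0.013 and 0.013 m and z of bandpass in the frame of mixer between -0.005 and 0.005 m and horizontal distance between each of bandpass, lowpass and mixer below 0.096 m and horizontal distance between bandpass and input_bracket below 0.08 m and angle between the x axis of each of bandpass, lowpass and the y axis of mixer, either way round below 0.2 rad and angle between each of bandpass, lowpass, oscillator, heat_sink's own z axis and vertical below 0.1 rad and x of lowpass in the frame of mixer between -0.013 and 0.013 m and z of lowpass in the frame of mixer between -0.005 and 0.005 m and horizontal distance between lowpass and output_bracket below 0.08 m and x of oscillator in the frame of mixer between 0.077 and 0.104 m and y of oscillator in the frame of mixer between -0.013 and 0.013 m and z of oscillator in the frame of mixer between -0.005 and 0.005 m and x of mixer in the frame of oscillator below -0.05 m and angle between the x axis of oscillator and the x axis of mixer, either way round below 0.2 rad and horizontal distance between heat_sink and oscillator below 0.009 m and z of heat_sink in the frame of oscillator between 0.02 and 0.028 m and (angle between the x axis of heat_sink and the x axis of oscillator, either way round below 0.25 rad or angle between the x axis of heat_sink and the y axis of oscillator, either way round below 0.25 rad) and linear speed of each of bandpass, lowpass, oscillator, heat_sink below 0.02 m/s and angular speed of each of bandpass, lowpass, oscillator, heat_sink below 0.2 rad/s); the robot touches nothing.
It fails at once if the spare circulator is moved more than 30 mm (distance of circulator from where it was at the start of the episode above 0.03 m).
It fails at once if the spare splitter is moved more than 30 mm (distance of splitter from where it was at the start of the episode above 0.03 m).
It also fails if it takes over 102 s, if anything falls off the work surface, if the arm or the gripper's body presses on something with over 40 N, if the wrist force passes 120 N, or if a joint passes its speed limit or range.

### The arm

A 6-joint arm with a two-finger parallel gripper is mounted at the origin on the work surface. World frame = base frame: x ahead of the robot, y to its left, z up, the work surface at z = 0. Lengths are in m, angles in rad, forces in N, time in s.
With the tool pointing down it reaches from about 0.325 to 0.775 m from the base axis. Payload 5.5 kg.
Tool frame: the origin (TCP) lies midway between the tips of the shut fingers; the grasp point (between the pads) lies ctrl.hold_point_z behind it (ctrl.hold_point_z is the distance from the TCP to the grasp point, in m); z points along the fingers, y is the direction in which the jaws open and shut (so a half turn about z gives the same grasp; the last joint's range is limited). The gripper opens to 88 mm and grips with 3 to 60 N. Pads are 20 mm wide; open, the fingers measure 115 mm over their backs; the gripper's body (75 mm by 178 mm) begins 61 mm behind the grasp point.
Start: joints at [1.07, 0.091, 1.231, -0, 1.82, -0.057], TCP at [0.258, 0.542, 0.196] pointing down, gripper open.
Joint ranges: [-2.87, 2.87], [-0.86, 2.18], [0.17, 2.46], [-1.51, 4.65], [0.06, 2.69], [-2.65, 2.65]. Speed limits (rad/s): [2.57, 2.57, 3.01, 3.14, 3.14, 3.14].

### API

Orientations are given as [roll, pitch, yaw] about the fixed x, y, z axes, in that order (R = Rz(yaw) Ry(pitch) Rx(roll)).
In Python, from cell import ctrl gives the robot as it stands. The module is installed in compiled form; this text tells all that it offers.
- The arm moves only by the tool apply_moves, never from a script. Its argument "series" is a list that holds one entry, the list of rows, each a list of 5 numbers: the closure in counts, from 0 (fully open) to 255 (shut), then the shift along the tool's x, y, z in m, then the turn about the tool's z in rad. A call has 1 to 5 rows; each row is the pose to reach, as a shift and turn from the pose commanded when the call began, along the tool's axes at that moment; what a row does not reach only later rows make up. A row lasts 1/8 s, in which the tool goes at most 62.5 mm and 10.7 degrees, less where a joint would pass 70% of its speed; a pose out of reach is approached as far as the arm can. A call with a gripper value outside its range is refused whole. The fingers move at their own pace and stop on an object; "force" is the grip in N (left out, the last holds). Time passes only in rows, so rows that repeat a pose let the fingers close. It gives the time, the measured TCP pose, the force and the opening at its end, in the units of the state.
- ctrl.read_state(): the state, without advancing time (a new reading comes with each control period).
- ctrl.snapshot(name): name is "scene" or "top"; returns the picture (400x640x3 uint8, red, green, blue); there is no depth.
- ctrl.camera_params(name): a dict with "vertical_fov" (degrees; the focal length in pixels is half the picture's height over the tangent of half this angle, whatever the lens; pixels are square), "cx", "cy" (the principal point, pixels), "k1" (the pictures are not rectified: a ray, as slopes to the right and down, at radius r is drawn at 1 + k1 r^2 times it, then the intrinsics apply), "R" (3x3) and "t" (3): a world point X has camera coordinates R X + t. Camera axes: x right, y down, z forward; pixel columns grow to the right and rows downward; lengths in m; the calibration is good to about 2 mm. A picture is of the moment at which its call begins. camera_params takes no time and is no camera call.
- ctrl.hand_in(): hands the job in, once; it reports no verdict.
The state is a dict: "clock": time; "joints": joint angles; "joint_vel": joint speeds; "joint_torque": joint torques, N m; "position": TCP position; "ee_rot": TCP orientation; "ft_force": force on the tool from outside, world axes, zero at the start; "ft_torque": the same for the moment, N m; "finger_gap": finger opening in m.
Only numpy, scipy, OpenCV 4.12 (cv2) and the standard library are available. Lean on these libraries where they do the work, as an engineer would, in place of code of your own. Each camera call takes 0.05 s, during which the arm holds its last target. There are 200 camera calls.

## Working session

There is one attempt and no reset: what is moved stays moved. The work goes in short steps, Python scripts to look and compute and a tool call to move; the robot and the scene stay as the last step left them, time stands still between calls to the robot, and variables do not carry over. Pictures are saved under pics/ and viewed, about 12 in all and at most 16, crops included, and the job is handed in when it is done.

Besides the shell and the picture viewer there is one more tool, called after "Request:" in YAML: its name, and indented under it one key for each argument. apply_moves: Moves the arm, as the interface text tells. Its arguments: {"type":"object","properties":{"series":{"type":"array"},"force":{"type":"number"}},"required":["series"]}

```bash
mkdir -p pics; cat > h.py <<'E'
import numpy as np, cv2
from cell import ctrl
def cam(n):
    p=ctrl.camera_params(n); f=200/np.tan(np.radians(p['vertical_fov'])/2)
    return f,p['cx'],p['cy'],p['k1'],np.array(p['R']),np.array(p['t'])
def ray(n,u,v):
    f,cx,cy,k,R,t=cam(n); d=np.array([(u-cx)/f,(v-cy)/f]); s=d.copy()
    for _ in range(20): s=d/(1+k*(s@s))
    return -R.T@t, R.T@np.array([s[0],s[1],1])
def pt(n,u,v,z):
    o,d=ray(n,u,v); return (o+d*(z-o[2])/d[2])
def pix(n,X):
    f,cx,cy,k,R,t=cam(n); c=R@np.array(X)+t; s=c[:2]/c[2]; s=s*(1+k*(s@s)); return s*f+[cx,cy]
def snap(n,name):
    im=ctrl.snapshot(n)[:,:,::-1].copy(); cv2.imwrite('pics/'+name+'.png',im); return im
E
python3 - <<'E'
from h import *
s=snap('scene','s0');t=snap('top','t0')
for n in('scene','top'):print(n,cam(n), -cam(n)[4].T@cam(n)[5])
print(ctrl.read_state(),ctrl.hold_point_z)
cv2.imwrite('pics/t0b.png',cv2.resize(t,(800,500),interpolation=cv2.INTER_CUBIC))
E
```

```text
scene (np.float64(421.1648866454621), 322.5334077925597, 201.88904530061845, 0.030635736476664222, array([[ 0.59602152,  0.80291495, -0.00926994],
       [ 0.44885121, -0.34272024, -0.82527294],
       [-0.66580098,  0.48771961, -0.56465799]]), array([-0.32671097, -0.23281349,  1.48073624])) [ 1.28510102 -0.53965287  0.64094629]
top (np.float64(448.7512067109709), 323.3496673142062, 197.68019100742038, -0.07206808346354066, array([[ 0.01029528, -0.99994552, -0.00171962],
       [-0.98555063, -0.00985628, -0.16909407],
       [ 0.1690679 ,  0.00343564, -0.98559842]]), array([-0.00524232,  0.56730317,  1.0866973 ])) [ 0.37543434 -0.00338404  1.16696572]
{'clock': 0.1, 'joints': array([ 1.07031930e+00,  9.18123673e-02,  1.23173528e+00,  1.86871631e-05,
        1.81982434e+00, -5.67183418e-02]), 'joint_vel': array([ 0.00145872, -0.00154085, -0.00197293, -0.00065116,  0.00173982,
        0.00022652]), 'joint_torque': array([ 1.43591387e-03, -4.47855699e+01, -4.07569921e+01,  7.00898166e-02,
        2.83478305e-02, -1.18673192e-04]), 'position': array([0.25745765, 0.54160974, 0.19491981]), 'ee_rot': array([-3.13981721e+00, -1.18956404e-04,  2.69783845e+00]), 'ft_force': array([0.31819405, 0.46236329, 0.04202577]), 'ft_torque': array([-0.02806234,  0.00240442, -0.00217723]), 'finger_gap': 0.0875693488885776} 0.0187
```

View pics/t0b.png

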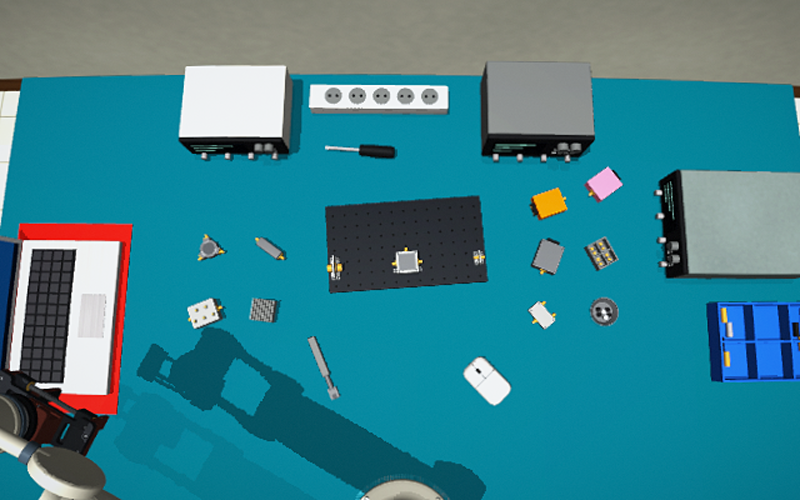

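View pics/s0.png

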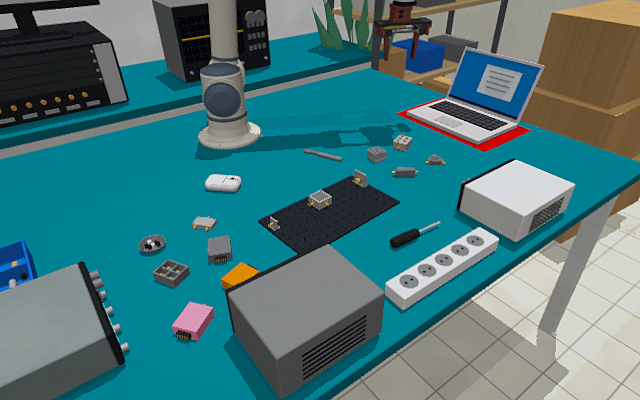

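The top picture (800x500) shows these candidates:
- **Band-pass:** white block with screws at (204,313). The splitter at (542,314) is flat and plain.
- **Low-pass:** slim bar at (270,248). The wrench at (323,367) is not it.
- **Oscillator:** grey block at (547,256). The orange (549,203) and pink (604,184) blocks are decoys.
- **Heat sink:** finned square at (263,310). The compartment tray (600,252) and the round part (603,312) are not it.
- **Input bracket:** on the left at (335,267). The output bracket is at (479,257).

I'll check these in one close crop.

```bash
python3 - <<'E'
from h import *
t=cv2.imread('pics/t0.png')
a=cv2.resize(t[180:275,145:245],None,fx=4,fy=4,interpolation=cv2.INTER_CUBIC)
b=cv2.resize(t[180:275,415:515],None,fx=4,fy=4,interpolation=cv2.INTER_CUBIC)
c=cv2.resize(t[190:225,255:400],(800,193),interpolation=cv2.INTER_CUBIC)
cv2.imwrite('pics/c0.png',np.vstack([np.hstack([a,b]),c]))
E
```

```text
(no output)
```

View pics/c0.png

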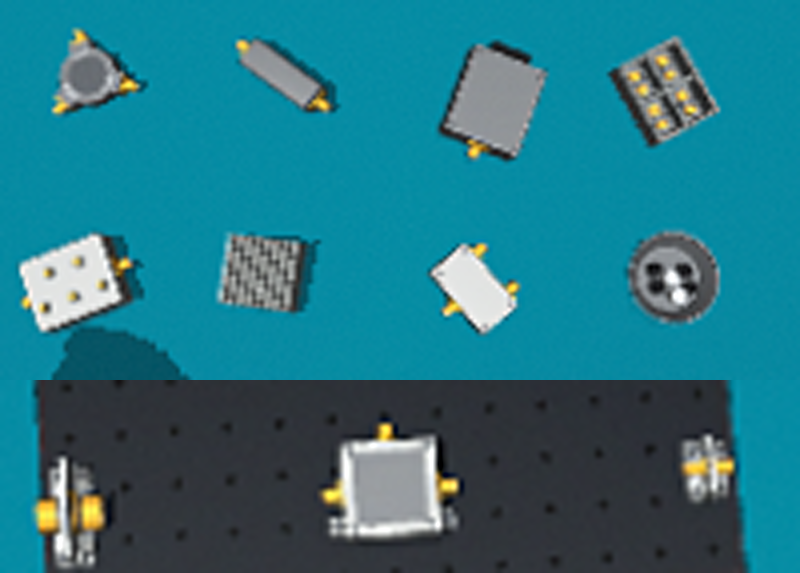

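The crop confirms the choices: band-pass with five screws, slim steel bar, grey oscillator with its header at the top and connector at the bottom, and finned sink. Next I'll measure them.

```bash
cat > meas.py <<'E'
from h import *
def face(im,cam,box,z,lo,hi=256,smax=60):
    x0,y0,x1,y1=box; c=cv2.resize(im[y0:y1,x0:x1],None,fx=4,fy=4,interpolation=cv2.INTER_CUBIC)
    h=cv2.cvtColor(c,cv2.COLOR_BGR2HSV); m=((h[...,1]<smax)&(h[...,2]>=lo)&(h[...,2]<hi)).astype(np.uint8)
    m=cv2.morphologyEx(m,cv2.MORPH_CLOSE,np.ones((9,9)));m=cv2.morphologyEx(m,cv2.MORPH_OPEN,np.ones((11,11)))
    k=max(cv2.findContours(m,0,2)[0],key=cv2.contourArea)
    P=np.array([pt(cam,(u+.5)/4-.5+x0,(v+.5)/4-.5+y0,z)[:2] for u,v in k[:,0]])
    (cx,cy),(w,hh),a=cv2.minAreaRect((P*1000).astype(np.float32))
    if hh>w: w,hh,a=hh,w,a+90
    return np.round([cx,cy,w,hh,(a+90)%180-90],1)   # mm, long-side yaw deg
E
python3 - <<'E'
from meas import *
t=cv2.imread('pics/t0.png')
for n,b,z,lo in [('bp',(145,235,182,266),.026,190),('lp',(200,185,232,212),.024,90),('osc',(522,185,556,222),.024,110),('osc2',(420,185,556,222),.024,110),('hs',(197,235,225,262),.028,60),('mix',(312,196,338,220),.030,110)]:
    if n=='osc': b=(420,185,556-100,222)
    if n=='osc2': continue
    for l in (lo,lo+25): 
        try: print(n,l,face(t,'top',b,z,l))
        except Exception as e: print(n,e)
f=lambda u,v,z:pt('top',(u+.5)/5.517-.5+255,(v-380+.5)/5.514-.5+190,z)[:2]*1000
i=f(70,512,.018);o=f(708,467,.018);print(i,o,(i+o)/2,np.linalg.norm(i-o),np.degrees(np.arctan2(*(i-o)[::-1])))
E
```

```text
bp 190 [431.  412.3  55.5  46.5 -68. ]
bp 215 [430.9 412.4  55.1  44.2 -66.9]
lp 90 [570.1 285.6  62.   18.8  54.8]
lp 115 [570.1 286.4  60.8  17.8  54.9]
osc 110 [ 556.3 -297.8   60.4   49.9  -21.8]
osc 135 [ 556.3 -298.    59.2   49.4  -21.5]
hs 60 [439.  288.2  47.7  43.8  83.9]
hs 85 [439.1 288.7  46.6  43.7  83.7]
mix 110 [541.   -5.5  59.1  45.4 -86.8]
mix 135 [540.7  -2.3  50.7  45.  -88. ]
[529.4953966  145.17534633] [ 553.84488654 -154.04334034] [541.67014157  -4.43399701] 300.20779488670735 94.65230165399214
```

```bash
cat > plan.py <<'E'
import numpy as np
from cell import ctrl
def plan(*wps):
    """wps: (x,y,z mm, jaw yaw deg); prints shift/turn of each leg, chained from the measured pose"""
    s=ctrl.read_state(); p=s['position'].copy(); yaw=s['ee_rot'][2]
    print('now',np.round(p*1000,1),'jaw',round(np.degrees(yaw)-90,1),'F',np.round(s['ft_force'],1),'gap',round(s['finger_gap']*1000,1),'t',s['clock'])
    for x,y,z,j in wps:
        d=np.array([x,y,z])/1000-p; c,q=np.cos(yaw),np.sin(yaw)
        dy=(np.radians(j+90)-yaw+np.pi/2)%np.pi-np.pi/2   # nearest equivalent jaw yaw
        print(np.round([c*d[0]+q*d[1], q*d[0]-c*d[1], -d[2], -dy],4).tolist())
        p=p+d; yaw+=dy
E
python3 -c "
from plan import *
plan((431,412.3,110,22.4),(431,412.3,3,22.4),(431,412.3,110,22.4),(535,78.3,110,4.65),(535,78.3,9.5,4.65),(535,78.3,110,4.65),(570,286,110,-35.2),(570,286,3,-35.2),(570,286,110,-35.2),(548.5,-88.1,110,4.65),(548.5,-88.1,9.5,4.65),(548.5,-88.1,110,4.65))"
```

```text
now [257.5 541.6 194.9] jaw 64.6 F [0.3 0.5 0. ] gap 87.6 t 0.1
[-0.2123, -0.0423, 0.0849, 0.7361]
[0.0, 0.0, 0.107, -0.0]
[0.0, 0.0, -0.107, -0.0]
[-0.3484, -0.0311, -0.0, 0.3098]
[0.0, 0.0, 0.1005, -0.0]
[0.0, 0.0, -0.1005, -0.0]
[0.2042, 0.0517, -0.0, 0.6955]
[0.0, 0.0, 0.107, -0.0]
[0.0, 0.0, -0.107, -0.0]
[-0.3181, 0.1981, -0.0, -0.6955]
[0.0, 0.0, 0.1005, 0.0]
[0.0, 0.0, -0.1005, -0.0]
```

Request:
apply_moves:
  series:
    - [[0, -0.212, -0.042, 0.085, 0.736], [0, -0.212, -0.042, 0.085, 0.736], [0, -0.212, -0.042, 0.085, 0.736], [0, -0.212, -0.042, 0.085, 0.736], [0, -0.212, -0.042, 0.085, 0.736]]
  force: 25

```text
clock: 0.72
position: [0.4322, 0.4101, 0.1081]
ee_rot: [-3.137, 0.002, 1.957]
ft_force: [-0.6, 0.3, 0.1]
finger_gap: 0.0878
```

Request:
apply_moves:
  series:
    - [[0, 0.002, 0, 0.04, 0], [0, 0.002, 0, 0.08, 0], [0, 0.002, 0, 0.105, 0], [0, 0.002, 0, 0.105, 0], [160, 0.002, 0, 0.105, 0]]

```text
clock: 1.35
position: [0.4304, 0.4159, 0.0077]
ee_rot: [3.14, -0.001, 1.963]
ft_force: [0.9, 0.4, 0.2]
finger_gap: 0.0807
```

Request:
apply_moves:
  series:
    - [[255, 0, 0, 0, 0], [255, 0, 0, 0, 0], [255, 0, 0, 0, 0], [255, 0, 0, 0, 0], [255, 0, 0, 0, 0]]

```text
clock: 1.98
position: [0.4303, 0.4147, 0.0059]
ee_rot: [-3.142, 0.0, 1.962]
ft_force: [0.1, 0.3, -0.3]
finger_gap: 0.0313
```

Request:
apply_moves:
  series:
    - [[255, 0, 0, -0.04, 0], [255, 0, 0, -0.08, 0], [255, 0, 0, -0.107, 0], [255, 0, 0, -0.107, 0]]

```text
clock: 2.48
position: [0.4314, 0.4158, 0.1158]
ee_rot: [3.137, -0.002, 1.962]
ft_force: [-0.1, 0.2, 0.1]
finger_gap: 0.0004
```

The gap went to zero, so the grasp missed. I'll take a look.

```bash
python3 - <<'E'
from h import *
t=snap('top','t1');s=snap('scene','s1')
p=pix('scene',[.431,.412,.02]);print(p,pix('top',[.431,.412,.02]))
x,y=map(int,p)
a=cv2.resize(t[170:280,120:250],(520,440),interpolation=cv2.INTER_CUBIC)
b=cv2.resize(s[y-70:y+40,x-30:x+40],(280,440),interpolation=cv2.INTER_CUBIC)
cv2.imwrite('pics/c1.png',np.hstack([a,b]))
print(ctrl.read_state())
E
```

```text
[402.06321048 141.79266878] [162.72298496 250.24286802]
{'clock': 2.575, 'joints': array([ 7.10085262e-01,  8.43556241e-02,  1.38642700e+00, -4.49758603e-05,
        1.67187257e+00,  3.19078497e-01]), 'joint_vel': array([-0.00119487,  0.01377629,  0.02819194, -0.00189867,  0.00132274,
       -0.0003292 ]), 'joint_torque': array([ 1.57701771e-02, -4.61659884e+01, -4.24198866e+01,  7.74510344e-02,
       -5.21943904e-03,  6.08051851e-04]), 'position': array([0.43008386, 0.41454775, 0.11178012]), 'ee_rot': array([-3.14059778e+00,  3.75802358e-04,  1.96179876e+00]), 'ft_force': array([-0.27112763,  0.16973842, -0.19448319]), 'ft_torque': array([-0.04941375,  0.06794458,  0.02832886]), 'finger_gap': 0.00027818865033775914}
```

View pics/c1.png

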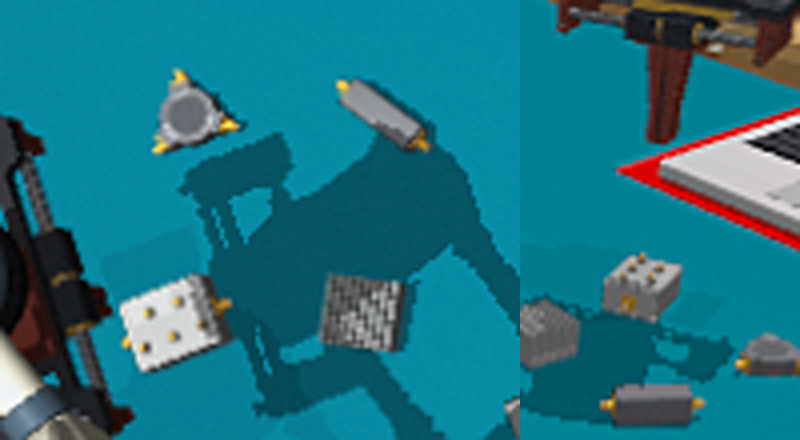

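```bash
python3 - <<'E'
from h import *
P=ctrl.read_state()['position']
print(pix('scene',P),pix('top',P),pix('scene',P+[0,0,.1]),pix('top',P+[0,0,.1]),pix('scene',[0,0,0]),pix('top',[0,0,0]))
s=cv2.imread('pics/s1.png');t=cv2.imread('pics/t1.png')
a=cv2.resize(s[20:170,330:480],(450,450),interpolation=cv2.INTER_CUBIC)
b=cv2.resize(t[150:300,60:176],(348,450),interpolation=cv2.INTER_CUBIC)
cv2.imwrite('pics/c2.png',np.hstack([a,b]))
E
```

```text
[405.31179981 115.10400232] [148.03985537 248.49567642] [408.7680456   83.84055379] [130.27667774 245.76783194] [229.39824047 135.52114032] [321.22737559 427.34624058]
```

View pics/c2.png

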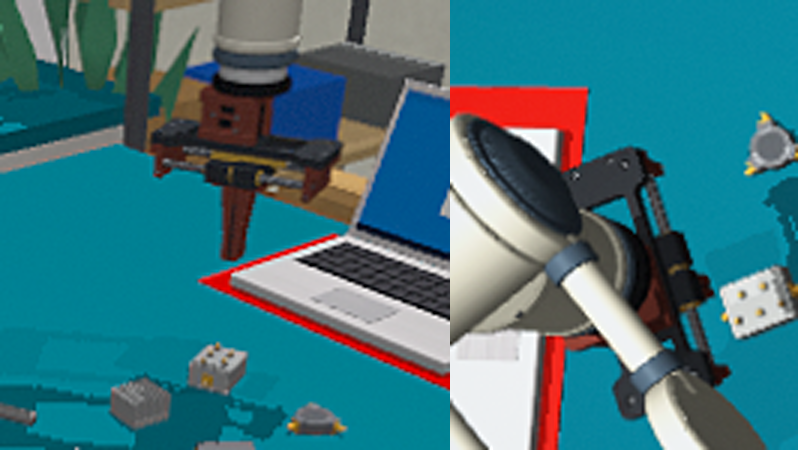

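```bash
python3 - <<'E'
from h import *
t=cv2.imread('pics/t1.png');s=cv2.imread('pics/s1.png')
f=lambda im,v0,v1,u0,u1:[print(v,' '.join('%3d,%3d,%3d'%tuple(im[v,u]) for u in range(u0,u1))) for v in range(v0,v1)]
f(t,240,252,138,151)
print();f(s,98,112,401,412)
E
```

```text
240  26, 23, 21  12, 11, 12   5,  6, 12  50, 41, 11 133,114, 14 154,132, 12 152,131, 10 165,142,  4 156,133,  5 151,128,  7 150,127,  4 148,127,  5 147,125,  1
241  29, 25, 23  21, 18, 18  10, 10, 12   3,  2,  9  55, 49, 25  92, 79, 26  95, 81, 25 130,111, 22 163,139,  5 150,127,  3 148,127,  3 149,127,  6 151,129,  8
242  32, 27, 25  21, 20, 19  10, 10, 10   7,  7,  7  10, 11, 21   3,  8, 34   4,  9, 38   0,  4, 39 131,111, 15 154,131,  5 151,128,  6 149,126,  5 150,128,  5
243  30, 28, 25  25, 23, 21  15, 12, 12  14, 12, 11  12, 11, 12  11, 15, 36  11, 14, 38   2,  9, 38  60, 55, 30 161,136,  6 151,128,  6 152,130, 10 149,126,  3
244  34, 30, 28  28, 25, 21  20, 16, 16  15, 13, 12  12, 11,  9  14, 16, 29  13, 13, 30   8,  9, 31  52, 47, 25 170,146,  6 155,132,  3 148,125,  0 148,124,  0
245  31, 28, 26  30, 26, 23  21, 20, 20  14, 14, 12  14, 12, 11  13, 11, 12  11, 11, 21   7,  9, 21  63, 56, 20 154,131,  9 166,141,  2 145,124, 14 162,146, 67
246  32, 30, 27  31, 29, 26  23, 22, 19  14, 14, 11  10,  9,  8  15, 14, 14  12, 16, 36   8, 12, 33  27, 27, 34  88, 75, 27 170,143,  0 142,
[... 2022 characters left out ...]
,131,  0 158,138,  0
107 148,128,  0 149,131,  0 150,130,  0 151,132,  0 155,134,  0 160,137,  0 135,118, 24 151,131,  0 163,141,  0 164,143,  0 147,129, 46
108 146,127,  0 148,129,  0 149,131,  0 152,133,  0 156,135,  0 160,140,  0 163,141,  0 169,146,  0 128,112,115  63, 53,225  20, 17,233
109 150,130,  0 151,132,  0 156,136,  0 161,140,  0 167,146,  0 127,110,120  80, 74,183  47, 40,226   3,  5,227   0,  0,225 102,107,218
110 159,139,  0 167,145,  0 129,113,122  91, 83,183  63, 55,226  25, 19,230   0,  0,225 107,111,222 119,124,217 203,202,208 217,215,204
111  90, 83,180  69, 61,224  33, 33,226   0, 10,222   0,  0,223   0,  0,198 200,196,197 225,223,213 221,220,216 216,215,209 210,209,205
```

Both views put the real finger tips about 29 mm above the reported TCP (scene tip at (406,106), predicted (405,115); top also shifted). I'll open and go lower, in small steps, watching the force.

Request:
apply_moves:
  series:
    - [[0, -0.002, 0, 0.04, 0], [0, -0.002, 0, 0.08, 0], [0, -0.002, 0, 0.105, 0], [0, -0.002, 0, 0.115, 0], [0, -0.002, 0, 0.115, 0]]

```text
clock: 3.2
position: [0.4329, 0.4133, -0.0002]
ee_rot: [3.137, -0.0, 1.961]
ft_force: [2.3, -1.4, 13.2]
finger_gap: 0.0469
```

Request:
apply_moves:
  series:
    - [[0, 0, 0, 0.004, 0], [0, 0, 0, 0.008, 0], [0, 0, 0, 0.008, 0]]

```text
clock: 3.58
position: [0.431, 0.4128, -0.0058]
ee_rot: [3.141, -0.0, 1.962]
ft_force: [-7.7, -6.6, 13.5]
finger_gap: 0.077
```

```bash
python3 - <<'E'
from h import *
P=ctrl.read_state();print(P['position'],P['ft_force'],P['finger_gap'])
s=snap('scene','s2')
cv2.imwrite('pics/c3.png',cv2.resize(s[60:190,340:470],(600,600),interpolation=cv2.INTER_CUBIC))
E
```

```text
[ 0.43104466  0.41275354 -0.0057581 ] [-7.65482208 -6.61045905 13.46838886] 0.07697856033205053
```

View pics/c3.png

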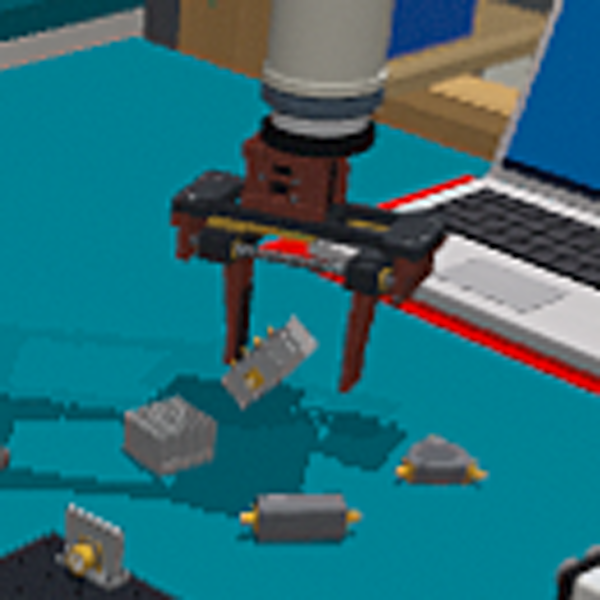

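The fingers were still opening while I descended, so the block got tipped (it leans at about (265,365) in the crop). I'll raise the gripper and look.

Request:
apply_moves:
  series:
    - [[0, 0, 0, -0.015, 0], [0, 0, 0, -0.05, 0], [0, 0, 0, -0.1, 0], [0, 0, 0, -0.115, 0], [0, 0, 0, -0.115, 0]]

```text
clock: 4.25
position: [0.4314, 0.4132, 0.1052]
ee_rot: [3.14, -0.0, 1.962]
ft_force: [-0.7, 0.0, 0.2]
finger_gap: 0.088
```

```bash
python3 - <<'E'
from meas import *
P=ctrl.read_state();print(P['position'],P['ft_force'],P['finger_gap'])
s=snap('scene','s3');t=snap('top','t3')
a=cv2.resize(s[60:190,340:470],(400,400),interpolation=cv2.INTER_CUBIC)
b=cv2.resize(t[200:300,110:210],(400,400),interpolation=cv2.INTER_CUBIC)
cv2.imwrite('pics/c4.png',np.hstack([a,b]))
E
```

```text
[0.4313941  0.41319232 0.10523069] [-0.68478562  0.01634755  0.16318953] 0.08800807100001234
```

View pics/c4.png

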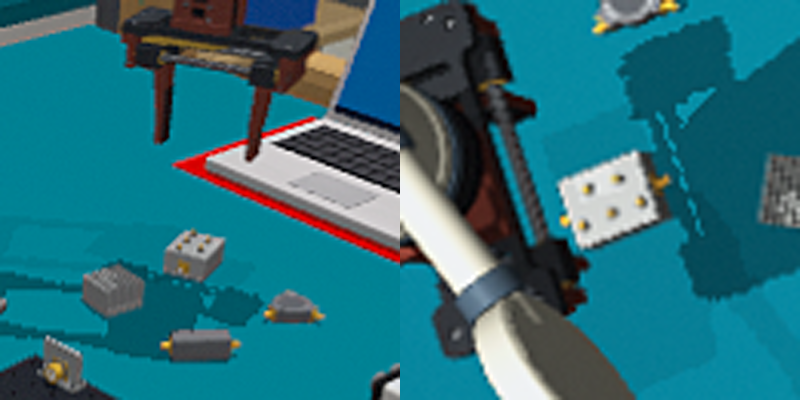

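```bash
python3 - <<'E'
from meas import *
t=cv2.imread('pics/t3.png')
print(face(t,'top',(148,233,178,268),.026,190),face(t,'top',(148,233,178,268),.026,215))
P=ctrl.read_state()['position'];j=np.radians(22.4);d=np.array([np.cos(j),np.sin(j),0])
for z in (0,.02,.03,.04): print(z,[pix('scene',P+d*s*.05+[0,0,z]).round(1) for s in(-1,0,1)])
E
```

```text
[432.5 413.8  54.2  45.5 -67.3] [435.5 405.6  39.6  31.7  10.8]
0 [array([389.9, 115. ]), array([404.6, 118.1]), array([419.7, 121.2])]
0.02 [array([390.5, 109.1]), array([405.2, 112.1]), array([420.5, 115.2])]
0.03 [array([390.7, 106.1]), array([405.6, 109.1]), array([420.9, 112.1])]
0.04 [array([391. , 103.1]), array([405.9, 106. ]), array([421.3, 109. ])]
```

Block flat again at (432,414), and the offset is about 29–30 mm. Descending in steps with the fingers fully open.

Request:
apply_moves:
  series:
    - [[0, 0, 0, 0.05, 0], [0, 0, 0, 0.09, 0], [0, 0, 0, 0.115, 0], [0, 0, 0, 0.12, 0], [0, 0, 0, 0.12, 0]]

```text
clock: 4.97
position: [0.4307, 0.4126, -0.0158]
ee_rot: [-3.14, 0.0, 1.962]
ft_force: [0.4, -0.1, 0.5]
finger_gap: 0.0878
```

Request:
apply_moves:
  series:
    - [[0, 0, 0, 0.004, 0], [0, 0, 0, 0.008, 0], [0, 0, 0, 0.008, 0]]

```text
clock: 5.35
position: [0.4311, 0.4129, -0.023]
ee_rot: [3.141, -0.0, 1.962]
ft_force: [-0.2, -0.2, -0.4]
finger_gap: 0.0878
```

Request:
apply_moves:
  series:
    - [[0, 0, 0, 0.004, 0], [0, 0, 0, 0.004, 0]]

```text
clock: 5.6
position: [0.4314, 0.4133, -0.0263]
ee_rot: [3.14, -0.0, 1.962]
ft_force: [-0.3, 1.2, 3.9]
finger_gap: 0.0876
```

Request:
apply_moves:
  series:
    - [[255, 0, 0, 0, 0], [255, 0, 0, 0, 0], [255, 0, 0, 0, 0], [255, 0, 0, 0, 0], [255, 0, 0, 0, 0]]

```text
clock: 6.22
position: [0.4312, 0.4133, -0.0263]
ee_rot: [3.141, -0.001, 1.962]
ft_force: [-1.6, -0.9, 6.0]
finger_gap: 0.0459
```

Request:
apply_moves:
  series:
    - [[255, 0, 0, -0.015, 0], [255, 0, 0, -0.05, 0], [255, 0, 0, -0.09, 0], [255, 0, 0, -0.107, 0], [255, 0, 0, -0.107, 0]]

```text
clock: 6.85
position: [0.4316, 0.4134, 0.0811]
ee_rot: [3.139, -0.001, 1.962]
ft_force: [-0.2, -0.2, -1.0]
finger_gap: 0.0458
```

```bash
python3 -c "
from plan import *
plan((535,78.3,85,4.65),(535,78.3,-18,4.65))"
```

```text
now [431.6 413.4  81.1] jaw 22.4 F [-0.2 -0.2 -1. ] gap 45.8 t 6.85
[-0.3492, -0.0322, -0.0039, 0.3099]
[0.0, 0.0, 0.103, -0.0]
```

Gripped (46 mm, −1 N of weight shown). Bench contact came at reported z = −26 mm, so the offset is about 26 mm. Moving to the target.

Request:
apply_moves:
  series:
    - [[255, -0.349, -0.032, -0.005, 0.31], [255, -0.349, -0.032, -0.005, 0.31], [255, -0.349, -0.032, -0.005, 0.31], [255, -0.349, -0.032, -0.005, 0.31], [255, -0.349, -0.032, -0.005, 0.31]]

```text
clock: 7.48
position: [0.5224, 0.1123, 0.0818]
ee_rot: [-3.138, 0.0, 1.652]
ft_force: [1.9, 0.3, -1.0]
finger_gap: 0.0459
```

Request:
apply_moves:
  series:
    - [[255, 0, 0, 0, 0], [255, 0, 0, 0, 0]]

```text
clock: 7.72
position: [0.5223, 0.1143, 0.0824]
ee_rot: [-3.138, -0.0, 1.651]
ft_force: [0.1, 0.4, -1.8]
finger_gap: 0.0459
```

```bash
python3 -c "
from plan import *
plan((535,78.3,-10,4.65),(535,78.3,-19,4.65))"
```

```text
now [522.3 114.3  82.4] jaw 4.6 F [ 0.1  0.4 -1.8] gap 45.9 t 7.725
[-0.0369, 0.0097, 0.0924, -0.0011]
[0.0, 0.0, 0.009, -0.0]
```

Request:
apply_moves:
  series:
    - [[255, -0.037, 0.0097, 0, 0], [255, -0.037, 0.0097, 0.03, 0], [255, -0.037, 0.0097, 0.06, 0], [255, -0.037, 0.0097, 0.085, 0], [255, -0.037, 0.0097, 0.085, 0]]

```text
clock: 8.35
position: [0.5333, 0.0798, -0.0039]
ee_rot: [-3.135, -0.0, 1.654]
ft_force: [-0.6, -0.1, -2.1]
finger_gap: 0.0458
```

Request:
apply_moves:
  series:
    - [[255, 0, 0, 0.006, 0], [255, 0, 0, 0.012, 0], [255, 0, 0, 0.015, 0], [255, 0, 0, 0.015, 0]]

```text
clock: 8.85
position: [0.5359, 0.0782, -0.0156]
ee_rot: [3.142, -0.0, 1.652]
ft_force: [-0.3, 0.2, -1.4]
finger_gap: 0.0458
```

Request:
apply_moves:
  series:
    - [[255, 0, 0, 0.002, 0], [255, 0, 0, 0.004, 0], [255, 0, 0, 0.004, 0]]

```text
clock: 9.22
position: [0.5358, 0.0782, -0.0198]
ee_rot: [-3.141, -0.0, 1.652]
ft_force: [-0.3, -0.5, -1.3]
finger_gap: 0.0457
```

Request:
apply_moves:
  series:
    - [[0, 0, 0, 0, 0], [0, 0, 0, 0, 0], [0, 0, 0, 0, 0], [0, 0, 0, -0.01, 0], [0, 0, 0, -0.04, 0]]

```text
clock: 9.85
position: [0.5347, 0.0782, 0.0196]
ee_rot: [-3.138, 0.0, 1.652]
ft_force: [2.1, 0.4, -1.1]
finger_gap: 0.0873
```

Request:
apply_moves:
  series:
    - [[0, 0, 0, -0.04, 0], [0, 0, 0, -0.07, 0], [0, 0, 0, -0.07, 0]]

```text
clock: 10.22
position: [0.5379, 0.0785, 0.0944]
ee_rot: [3.135, -0.0, 1.652]
ft_force: [-0.1, -0.1, -0.7]
finger_gap: 0.0877
```

```bash
python3 -c "
from plan import *
plan((570,286,85,-35.2))"
```

```text
now [537.9  78.5  94.4] jaw 4.6 F [-0.1 -0.1 -0.7] gap 87.7 t 10.225
[0.2043, 0.0488, 0.0094, 0.6954]
```

Request:
apply_moves:
  series:
    - [[0, 0.204, 0.049, 0.009, 0.695], [0, 0.204, 0.049, 0.009, 0.695], [0, 0.204, 0.049, 0.009, 0.695], [0, 0.204, 0.049, 0.009, 0.695], [0, 0.204, 0.049, 0.009, 0.695]]

```text
clock: 10.85
position: [0.5671, 0.2873, 0.079]
ee_rot: [-3.14, 0.003, 0.96]
ft_force: [-0.2, -0.7, -0.5]
finger_gap: 0.0878
```

```bash
python3 - <<'E'
from meas import *
from plan import plan
t=snap('top','t4')
print('bp',pix('top',[.535,.0783,.032]))
for l in (190,215):print(face(t,'top',(268,185,312,225),.032,l))
plan((570,286,-10,-35.2),(570,286,-24,-35.2))
cv2.imwrite('pics/c5.png',cv2.resize(t[175:235,190:390],(800,240),interpolation=cv2.INTER_CUBIC))
E
```

```text
bp [292.7819799  210.93164963]
[537.7  67.4  45.4  35.5   6.4]
[538.1  68.   44.7  33.9   5.1]
now [567.4 285.8  79.5] jaw -35.0 F [ 0.2  0.6 -0. ] gap 87.9 t 10.9
[0.0016, 0.002, 0.0895, 0.0042]
[0.0, 0.0, 0.014, -0.0]
```

View pics/c5.png

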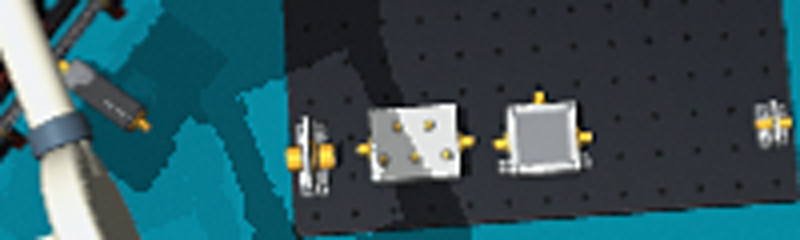

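The band-pass stands mid-gap and in line (crop centre (415,143), equal 25 px gaps either side). Its mask was spoilt by the shadow. Low-pass next.

Request:
apply_moves:
  series:
    - [[0, 0.002, 0.002, 0.04, 0], [0, 0.002, 0.002, 0.08, 0], [0, 0.002, 0.002, 0.1, 0], [0, 0.002, 0.002, 0.104, 0], [0, 0.002, 0.002, 0.104, 0]]

```text
clock: 11.52
position: [0.5718, 0.2859, -0.0212]
ee_rot: [3.141, -0.001, 0.957]
ft_force: [0.1, -0.2, 0.2]
finger_gap: 0.0875
```

Request:
apply_moves:
  series:
    - [[255, 0, 0, 0, 0], [255, 0, 0, 0, 0], [255, 0, 0, 0, 0], [255, 0, 0, 0, 0], [255, 0, 0, 0, 0]]

```text
clock: 12.15
position: [0.571, 0.2861, -0.0226]
ee_rot: [-3.142, 0.0, 0.957]
ft_force: [-0.2, 0.4, 0.4]
finger_gap: 0.0412
```

Request:
apply_moves:
  series:
    - [[255, 0, 0, 0, 0], [255, 0, 0, -0.03, 0], [255, 0, 0, -0.07, 0], [255, 0, 0, -0.105, 0], [255, 0, 0, -0.105, 0]]

```text
clock: 12.78
position: [0.573, 0.2869, 0.0867]
ee_rot: [3.138, -0.006, 0.957]
ft_force: [0.2, -0.8, -0.0]
finger_gap: 0.0005
```

```bash
python3 -c "
from plan import *
plan((548.5,-88.1,85,4.65))"
```

```text
now [573.  286.9  86.7] jaw -35.2 F [ 0.2 -0.8 -0. ] gap 0.5 t 12.775
[-0.3206, 0.196, 0.0017, -0.6951]
```

I lifted before the fingers had closed (they move about 74 mm/s). I'll open, re-measure and redo it.

Request:
apply_moves:
  series:
    - [[90, 0, 0, 0, 0], [90, 0, 0, 0, 0], [90, 0, 0, 0, 0], [90, 0, 0, 0, 0], [90, 0, 0, 0, 0]]

```text
clock: 13.4
position: [0.571, 0.2861, 0.0822]
ee_rot: [-3.141, 0.0, 0.957]
ft_force: [0.2, 0.1, 0.4]
finger_gap: 0.0468
```

```bash
python3 - <<'E'
from meas import *
from plan import plan
t=snap('top','t5');s=snap('scene','s5')
cv2.imwrite('pics/c6.png',np.hstack([cv2.resize(t[170:230,180:260],(533,400),interpolation=cv2.INTER_CUBIC),cv2.resize(s[140:200,370:410],(267,400),interpolation=cv2.INTER_CUBIC)]))
for l in (45,60,90):print(face(t,'top',(200,185,232,212),.024,l))
plan((570,286,-22,-35.2))
E
```

```text
[575.4 291.5  70.2  52.   84.9]
[575.9 291.7  68.6  51.7  86.2]
[578.2 308.3  51.2  28.9   3.3]
now [571.1 286.1  82.4] jaw -35.2 F [0.1 0.  1.4] gap 54.4 t 13.5
[-0.0007, -0.0008, 0.1044, 0.0004]
```

View pics/c6.png

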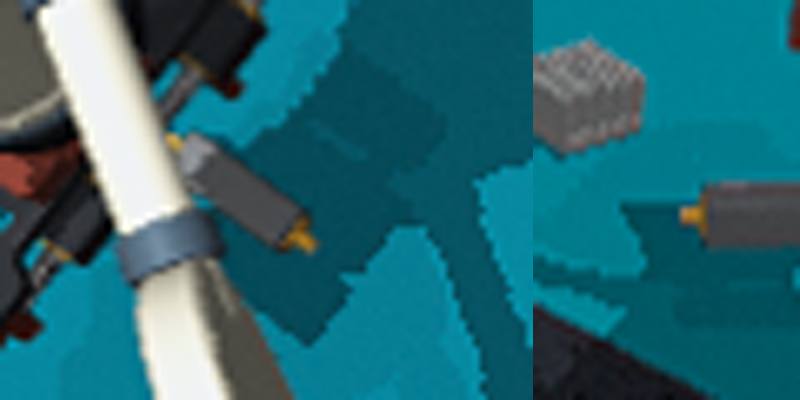

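The bar lies where it was, upright and flat (connectors at crop (178,143) and (312,240)). Redoing the grasp.

Request:
apply_moves:
  series:
    - [[90, 0, 0, 0.04, 0], [90, 0, 0, 0.08, 0], [90, 0, 0, 0.103, 0], [90, 0, 0, 0.105, 0], [255, 0, 0, 0.105, 0]]

```text
clock: 14.12
position: [0.5715, 0.2863, -0.0215]
ee_rot: [3.141, -0.001, 0.957]
ft_force: [-0.3, -0.4, -0.3]
finger_gap: 0.0503
```

Request:
apply_moves:
  series:
    - [[255, 0, 0, 0, 0], [255, 0, 0, 0, 0], [255, 0, 0, 0, 0], [255, 0, 0, 0, 0], [255, 0, 0, 0, 0]]

```text
clock: 14.75
position: [0.5713, 0.2862, -0.022]
ee_rot: [3.141, -0.001, 0.957]
ft_force: [0.1, 0.2, 3.6]
finger_gap: 0.02
```

Request:
apply_moves:
  series:
    - [[255, 0, 0, 0, 0], [255, 0, 0, 0, 0], [255, 0, 0, -0.03, 0], [255, 0, 0, -0.07, 0], [255, 0, 0, -0.105, 0]]

```text
clock: 15.38
position: [0.5708, 0.2858, 0.0826]
ee_rot: [-3.141, 0.001, 0.957]
ft_force: [-0.0, 1.0, -0.4]
finger_gap: 0.0197
```

```bash
python3 -c "
from plan import *
plan((548.5,-88.1,85,4.65))"
```

```text
now [570.8 285.8  82.6] jaw -35.2 F [-0.   1.  -0.4] gap 19.7 t 15.375
[-0.3184, 0.1972, -0.0024, -0.6953]
```

Request:
apply_moves:
  series:
    - [[255, -0.318, 0.197, 0, -0.695], [255, -0.318, 0.197, 0, -0.695], [255, -0.318, 0.197, 0, -0.695], [255, -0.318, 0.197, 0, -0.695], [255, -0.318, 0.197, 0, -0.695]]

```text
clock: 16.0
position: [0.5523, -0.0207, 0.0814]
ee_rot: [-3.141, 0.0, 1.654]
ft_force: [0.8, 0.0, -1.4]
finger_gap: 0.0198
```

Request:
apply_moves:
  series:
    - [[255, 0, 0, 0, 0], [255, 0, 0, 0, 0]]

```text
clock: 16.25
position: [0.5528, -0.0185, 0.0817]
ee_rot: [-3.141, -0.001, 1.651]
ft_force: [-0.1, 1.4, -1.1]
finger_gap: 0.0198
```

```bash
python3 -c "
from plan import *
plan((548.5,-88.1,85,4.65),(548.5,-88.1,-10,4.65))"
```

```text
now [552.8 -18.5  81.7] jaw 4.6 F [-0.1  1.4 -1.1] gap 19.8 t 16.25
[-0.069, -0.0098, -0.0033, -0.001]
[0.0, 0.0, 0.095, -0.0]
```

Request:
apply_moves:
  series:
    - [[255, -0.069, -0.0098, 0, 0], [255, -0.069, -0.0098, 0, 0], [255, -0.069, -0.0098, 0.04, 0], [255, -0.069, -0.0098, 0.08, 0], [255, -0.069, -0.0098, 0.09, 0]]

```text
clock: 16.88
position: [0.5469, -0.0859, -0.011]
ee_rot: [-3.136, -0.002, 1.654]
ft_force: [-0.3, -0.9, -1.6]
finger_gap: 0.02
```

Request:
apply_moves:
  series:
    - [[255, 0, 0, 0.003, 0], [255, 0, 0, 0.006, 0], [255, 0, 0, 0.006, 0]]

```text
clock: 17.25
position: [0.5497, -0.0883, -0.0123]
ee_rot: [3.14, 0.001, 1.652]
ft_force: [-0.1, 0.2, -1.6]
finger_gap: 0.0197
```

Request:
apply_moves:
  series:
    - [[255, 0, 0, 0.002, 0], [255, 0, 0, 0.004, 0], [255, 0, 0, 0.004, 0]]

```text
clock: 17.62
position: [0.5494, -0.0885, -0.0161]
ee_rot: [3.14, 0.0, 1.652]
ft_force: [-2.4, 0.2, 5.0]
finger_gap: 0.02
```

Request:
apply_moves:
  series:
    - [[0, 0, 0, 0, 0], [0, 0, 0, 0, 0], [0, 0, 0, 0, 0], [0, 0, 0, -0.01, 0], [0, 0, 0, -0.04, 0]]

```text
clock: 18.25
position: [0.5476, -0.0881, 0.0214]
ee_rot: [-3.138, -0.001, 1.652]
ft_force: [0.6, 0.5, -0.3]
finger_gap: 0.0662
```

Request:
apply_moves:
  series:
    - [[0, 0, 0, -0.04, 0], [0, 0, 0, -0.07, 0], [0, 0, 0, -0.07, 0]]

```text
clock: 18.62
position: [0.5507, -0.0887, 0.0964]
ee_rot: [3.135, 0.002, 1.652]
ft_force: [0.5, -0.3, -1.0]
finger_gap: 0.0875
```

```bash
python3 -c "
from plan import *
plan((556.3,-297.8,85,68.3))"
```

```text
now [550.7 -88.7  96.4] jaw 4.6 F [ 0.5 -0.3 -1. ] gap 87.5 t 18.625
[-0.2088, -0.0114, 0.0114, -1.1111]
```

Request:
apply_moves:
  series:
    - [[0, -0.209, -0.011, 0.011, -1.111], [0, -0.209, -0.011, 0.011, -1.111], [0, -0.209, -0.011, 0.011, -1.111], [0, -0.209, -0.011, 0.011, -1.111], [0, -0.209, -0.011, 0.011, -1.111]]

```text
clock: 19.25
position: [0.5534, -0.2998, 0.0788]
ee_rot: [-3.141, -0.003, 2.569]
ft_force: [-0.1, 0.2, -0.8]
finger_gap: 0.0876
```

Request:
apply_moves:
  series:
    - [[0, 0, 0, 0, -0.17], [0, 0, 0, 0, -0.18]]

```text
clock: 19.5
position: [0.5542, -0.2973, 0.0798]
ee_rot: [3.141, -0.002, 2.745]
ft_force: [0.1, 0.3, 0.5]
finger_gap: 0.0878
```

```bash
python3 - <<'E'
from meas import *
from plan import plan
t=snap('top','t6')
b=pix('top',[.5485,-.0881,.03]);print('expected lp',b)
for l in (70,90,115):print(face(t,'top',(345,192,378,218),.03,l))
plan((556.3,-297.8,85,68.3),(556.3,-297.8,-23,68.3))
cv2.imwrite('pics/c7.png',cv2.resize(t[175:235,250:450],(800,240),interpolation=cv2.INTER_CUBIC))
E
```

```text
expected lp [357.86131902 206.46890342]
[550.6 -93.3  54.3  20.4 -85.2]
[550.7 -93.3  54.3  18.8 -84.7]
[550.7 -93.3  54.2  17.4 -84.7]
now [ 554.3 -297.3   80.1] jaw 67.2 F [1.  0.1 0.7] gap 87.9 t 19.55
[-0.002, 0.0003, -0.0049, -0.0187]
[0.0, 0.0, 0.108, -0.0]
```

View pics/c7.png

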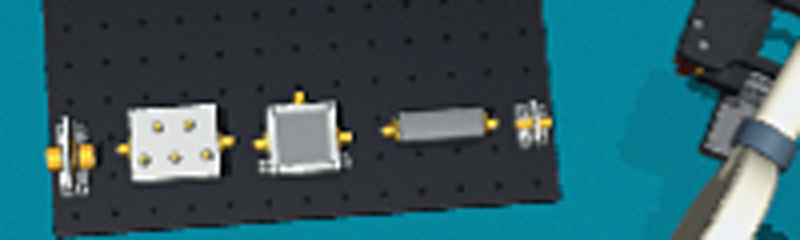

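The low-pass is in line and about 5 mm past mid-gap (89 mm from the mixer), which is within tolerance. Oscillator next.

Request:
apply_moves:
  series:
    - [[0, -0.002, 0, 0.04, -0.019], [0, -0.002, 0, 0.08, -0.019], [0, -0.002, 0, 0.1, -0.019], [0, -0.002, 0, 0.103, -0.019], [255, -0.002, 0, 0.103, -0.019]]

```text
clock: 20.18
position: [0.5574, -0.2987, -0.0201]
ee_rot: [-3.141, 0.002, 2.765]
ft_force: [-1.0, -0.2, 0.0]
finger_gap: 0.0809
```

Request:
apply_moves:
  series:
    - [[255, 0, 0, 0, 0], [255, 0, 0, 0, 0], [255, 0, 0, 0, 0], [255, 0, 0, 0, 0], [255, 0, 0, 0, 0]]
  force: 35

```text
clock: 20.8
position: [0.5569, -0.2985, -0.021]
ee_rot: [-3.141, 0.001, 2.766]
ft_force: [-0.6, -0.4, 3.2]
finger_gap: 0.0498
```

Request:
apply_moves:
  series:
    - [[255, 0, 0, 0, 0], [255, 0, 0, 0, 0], [255, 0, 0, -0.03, 0], [255, 0, 0, -0.07, 0], [255, 0, 0, -0.105, 0]]

```text
clock: 21.42
position: [0.5562, -0.2979, 0.0833]
ee_rot: [3.141, -0.002, 2.766]
ft_force: [0.5, -0.1, -1.1]
finger_gap: 0.0497
```

```bash
python3 -c "
from plan import *
plan((631.4,2.9,85,94.65))"
```

```text
now [ 556.2 -297.9   83.3] jaw 68.5 F [ 0.5 -0.1 -1.1] gap 49.7 t 21.425
[0.0405, 0.3074, -0.0017, -0.457]
```

Request:
apply_moves:
  series:
    - [[255, 0.04, 0.307, 0, -0.457], [255, 0.04, 0.307, 0, -0.457], [255, 0.04, 0.307, 0, -0.457], [255, 0.04, 0.307, 0, -0.457], [255, 0.04, 0.307, 0, -0.457]]

```text
clock: 22.05
position: [0.6317, 0.0041, 0.0819]
ee_rot: [3.141, -0.002, -3.06]
ft_force: [1.6, 0.2, -1.2]
finger_gap: 0.05
```

Request:
apply_moves:
  series:
    - [[255, 0, 0, 0, 0], [255, 0, 0, 0, 0]]

```text
clock: 22.3
position: [0.6316, 0.0019, 0.0821]
ee_rot: [-3.141, -0.002, -3.06]
ft_force: [0.9, -0.6, -1.5]
finger_gap: 0.0498
```

```bash
python3 -c "
from plan import *
plan((631.4,2.9,85,94.65))"
```

```text
now [631.6   1.9  82.1] jaw -265.3 F [ 0.9 -0.6 -1.5] gap 49.8 t 22.3
[0.0001, 0.0011, -0.0029, 0.0007]
```

Request:
apply_moves:
  series:
    - [[255, 0, 0.001, 0.03, 0], [255, 0, 0.001, 0.06, 0], [255, 0, 0.001, 0.085, 0], [255, 0, 0.001, 0.092, 0], [255, 0, 0.001, 0.092, 0]]

```text
clock: 22.92
position: [0.6318, 0.0018, -0.0087]
ee_rot: [-3.142, -0.001, -3.062]
ft_force: [0.8, 0.2, -1.5]
finger_gap: 0.0497
```

Request:
apply_moves:
  series:
    - [[255, 0, 0, 0.003, 0], [255, 0, 0, 0.005, 0], [255, 0, 0, 0.005, 0]]

```text
clock: 23.3
position: [0.6323, 0.003, -0.0132]
ee_rot: [-3.142, 0.001, -3.06]
ft_force: [0.2, 0.3, -1.4]
finger_gap: 0.0496
```

Request:
apply_moves:
  series:
    - [[255, 0, 0, 0.002, 0], [255, 0, 0, 0.0025, 0], [255, 0, 0, 0.0025, 0]]

```text
clock: 23.68
position: [0.6326, 0.003, -0.015]
ee_rot: [-3.141, 0.001, -3.06]
ft_force: [-2.4, 0.2, 5.5]
finger_gap: 0.0498
```

Request:
apply_moves:
  series:
    - [[0, 0, 0, 0, 0], [0, 0, 0, 0, 0], [0, 0, 0, 0, 0], [0, 0, 0, -0.01, 0], [0, 0, 0, -0.04, 0]]

```text
clock: 24.3
position: [0.6307, 0.003, 0.0226]
ee_rot: [3.141, -0.004, -3.061]
ft_force: [1.2, 0.6, -0.0]
finger_gap: 0.0878
```

Request:
apply_moves:
  series:
    - [[0, 0, 0, -0.04, 0], [0, 0, 0, -0.065, 0], [0, 0, 0, -0.065, 0]]

```text
clock: 24.68
position: [0.6338, 0.0029, 0.0926]
ee_rot: [-3.141, 0.006, -3.061]
ft_force: [1.4, -0.0, 0.4]
finger_gap: 0.0879
```

```bash
python3 -c "
from plan import *
plan((439,290,85,83.9))"
```

```text
now [633.8   2.9  92.6] jaw -265.4 F [ 1.4 -0.   0.4] gap 87.9 t 24.675
[0.1709, 0.302, 0.0076, 0.1875]
```

Request:
apply_moves:
  series:
    - [[0, 0.171, 0.302, 0.007, 0.187], [0, 0.171, 0.302, 0.007, 0.187], [0, 0.171, 0.302, 0.007, 0.187], [0, 0.171, 0.302, 0.007, 0.187], [0, 0.171, 0.302, 0.007, 0.187]]

```text
clock: 25.3
position: [0.4547, 0.2625, 0.0809]
ee_rot: [-3.141, -0.002, 3.035]
ft_force: [-0.3, -0.4, -1.0]
finger_gap: 0.0879
```

Request:
apply_moves:
  series:
    - [[0, 0, 0, 0, 0], [0, 0, 0, 0, 0]]

```text
clock: 25.55
position: [0.4564, 0.261, 0.0815]
ee_rot: [-3.14, -0.001, 3.036]
ft_force: [0.5, -0.5, 1.0]
finger_gap: 0.0877
```

```bash
python3 - <<'E'
from meas import *
from plan import plan
t=snap('top','t7');
for l in (90,110,135):print(face(t,'top',(302,150,350,194),.03,l))
plan((439,290,85,83.9),(439,290,-20,83.9))
cv2.imwrite('pics/c8.png',cv2.resize(t[140:260,160:400],(800,400),interpolation=cv2.INTER_CUBIC))
E
```

```text
[632.4   3.2  60.6  50.9   4. ]
[632.4   2.9  60.5  50.3   3.7]
[632.1   3.   59.6  49.3   4.5]
now [456.9 260.5  81.7] jaw 83.9 F [-0.7  0.  -0. ] gap 87.9 t 25.6
[0.0209, 0.0274, -0.0033, -0.0002]
[0.0, 0.0, 0.105, -0.0]
```

View pics/c8.png

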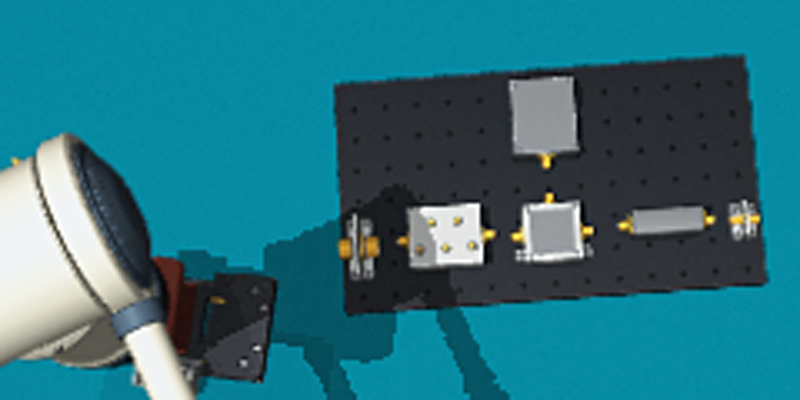

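The oscillator is at (632,3), yaw 4°, connector (545,160) facing the mixer's (549,197). Now the heat sink.

Request:
apply_moves:
  series:
    - [[0, 0.021, 0.0274, 0, 0], [0, 0.021, 0.0274, 0.04, 0], [0, 0.021, 0.0274, 0.08, 0], [0, 0.021, 0.0274, 0.102, 0], [255, 0.021, 0.0274, 0.102, 0]]
  force: 20

```text
clock: 26.22
position: [0.438, 0.2886, -0.022]
ee_rot: [-3.138, -0.004, 3.033]
ft_force: [0.3, 0.0, -0.1]
finger_gap: 0.0807
```

Request:
apply_moves:
  series:
    - [[255, 0, 0, 0, 0], [255, 0, 0, 0, 0], [255, 0, 0, 0, 0], [255, 0, 0, 0, 0], [255, 0, 0, 0, 0]]

```text
clock: 26.85
position: [0.4391, 0.2911, -0.0186]
ee_rot: [3.141, 0.001, 3.036]
ft_force: [-1.1, -1.3, 3.8]
finger_gap: 0.044
```

Request:
apply_moves:
  series:
    - [[255, 0, 0, 0, 0], [255, 0, 0, 0, 0], [255, 0, 0, -0.03, 0], [255, 0, 0, -0.07, 0], [255, 0, 0, -0.115, 0]]

```text
clock: 27.48
position: [0.4377, 0.2906, 0.0953]
ee_rot: [-3.14, -0.002, 3.036]
ft_force: [0.2, -0.6, -0.5]
finger_gap: 0.0436
```

```bash
python3 -c "
from plan import *
plan((632.4,3,95,94.3))"
```

```text
now [437.7 290.6  95.3] jaw 83.9 F [ 0.2 -0.6 -0.5] gap 43.6 t 27.475
[-0.2239, -0.2654, 0.0003, -0.1808]
```

Request:
apply_moves:
  series:
    - [[255, -0.224, -0.265, 0, -0.181], [255, -0.224, -0.265, 0, -0.181], [255, -0.224, -0.265, 0, -0.181], [255, -0.224, -0.265, 0, -0.181], [255, -0.224, -0.265, 0, -0.181]]

```text
clock: 28.1
position: [0.6118, 0.0348, 0.0947]
ee_rot: [3.141, -0.001, -3.066]
ft_force: [-0.4, 0.8, -0.6]
finger_gap: 0.0438
```

Request:
apply_moves:
  series:
    - [[255, 0, 0, 0, 0], [255, 0, 0, 0, 0]]

```text
clock: 28.35
position: [0.6106, 0.0368, 0.0946]
ee_rot: [3.141, -0.002, -3.067]
ft_force: [0.2, 0.5, -0.8]
finger_gap: 0.0442
```

```bash
python3 -c "
from plan import *
plan((632.4,3,95,94.3))"
```

```text
now [610.6  36.8  94.6] jaw -265.7 F [ 0.2  0.5 -0.8] gap 44.2 t 28.35
[-0.0192, -0.0353, -0.0004, -0.0004]
```

Request:
apply_moves:
  series:
    - [[255, -0.019, -0.0353, 0, 0], [255, -0.019, -0.0353, 0, 0], [255, -0.019, -0.0353, 0.03, 0], [255, -0.019, -0.0353, 0.06, 0], [255, -0.019, -0.0353, 0.06, 0]]

```text
clock: 28.98
position: [0.6301, 0.0048, 0.0326]
ee_rot: [3.14, -0.006, -3.064]
ft_force: [0.5, 0.3, 0.1]
finger_gap: 0.0437
```

```bash
python3 - <<'E'
from h import *
from plan import plan
plan((632.4,3,15,94.3),(632.4,3,10,94.3))
s=snap('scene','s8'); x,y=map(int,pix('scene',[.632,.003,.05]))
print(x,y);cv2.imwrite('pics/c9.png',cv2.resize(s[y-50:y+50,x-60:x+60],(720,600),interpolation=cv2.INTER_CUBIC))
E
```

```text
now [630.1   4.8  32.6] jaw -265.6 F [0.5 0.3 0.1] gap 43.7 t 28.975
[-0.0022, -0.0019, 0.0176, 0.0021]
[-0.0, 0.0, 0.005, -0.0]
343 205
```

View pics/c9.png

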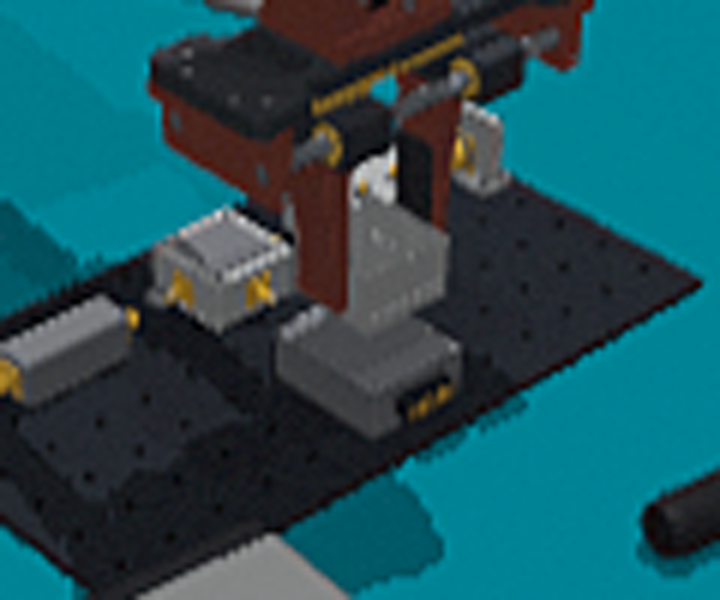

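The sink hangs level above the lid (crop (400,265)). Lowering it.

Request:
apply_moves:
  series:
    - [[255, 0, 0, 0.008, 0], [255, 0, 0, 0.016, 0], [255, 0, 0, 0.021, 0], [255, 0, 0, 0.021, 0]]

```text
clock: 29.52
position: [0.6325, 0.0026, 0.014]
ee_rot: [3.141, -0.001, -3.067]
ft_force: [-0.1, -0.5, -0.4]
finger_gap: 0.0435
```

Request:
apply_moves:
  series:
    - [[255, 0, 0, 0.002, 0], [255, 0, 0, 0.002, 0]]

```text
clock: 29.78
position: [0.6329, 0.0026, 0.0126]
ee_rot: [3.142, 0.0, -3.067]
ft_force: [-0.8, 0.5, -0.5]
finger_gap: 0.0441
```

Request:
apply_moves:
  series:
    - [[255, 0, 0, 0.0015, 0], [255, 0, 0, 0.0015, 0]]

```text
clock: 30.02
position: [0.6331, 0.0026, 0.0114]
ee_rot: [-3.141, 0.001, -3.067]
ft_force: [-0.6, -0.8, 1.1]
finger_gap: 0.0435
```

Request:
apply_moves:
  series:
    - [[255, 0, 0, 0.0012, 0], [255, 0, 0, 0.0012, 0]]

```text
clock: 30.28
position: [0.6331, 0.0026, 0.0114]
ee_rot: [-3.141, 0.001, -3.066]
ft_force: [-2.9, -0.3, 7.0]
finger_gap: 0.0442
```

Contact (7 N). Releasing and lifting away.

Request:
apply_moves:
  series:
    - [[0, 0, 0, -0.001, 0], [0, 0, 0, -0.001, 0], [0, 0, 0, -0.001, 0], [0, 0, 0, -0.001, 0], [0, 0, 0, -0.001, 0]]

```text
clock: 30.9
position: [0.6328, 0.0026, 0.0107]
ee_rot: [3.142, -0.0, -3.066]
ft_force: [0.9, 0.5, -0.2]
finger_gap: 0.0872
```

Request:
apply_moves:
  series:
    - [[0, 0, 0, -0.03, 0], [0, 0, 0, -0.07, 0], [0, 0, 0, -0.12, 0], [0, 0, 0, -0.12, 0]]

```text
clock: 31.4
position: [0.6353, 0.0025, 0.1372]
ee_rot: [-3.14, 0.01, -3.066]
ft_force: [0.2, -0.7, 0.7]
finger_gap: 0.0875
```

Request:
apply_moves:
  series:
    - [[0, 0.2, 0.15, 0, 0], [0, 0.2, 0.15, 0, 0], [0, 0.2, 0.15, 0, 0], [0, 0.2, 0.15, 0, 0], [0, 0.2, 0.15, 0, 0]]

```text
clock: 32.02
position: [0.4194, 0.1389, 0.1303]
ee_rot: [3.141, -0.0, -3.062]
ft_force: [1.2, 0.4, -0.2]
finger_gap: 0.0876
```

```bash
python3 - <<'E'
from meas import *
from plan import plan
plan()
t=snap('top','t9');s=snap('scene','s9')
print('sink',[face(t,'top',(302,145,350,194),.058,l) for l in(120,150)])
print('expected osc lid px',pix('top',[.6324,.003,.03]))
a=cv2.resize(t[140:240,260:400],(560,400),interpolation=cv2.INTER_CUBIC)
b=cv2.resize(s[155:255,283:403],(480,400),interpolation=cv2.INTER_CUBIC)[:,120:360]
cv2.imwrite('pics/c10.png',np.hstack([a,b]))
E
```

```text
now [419.4 138.9 130.3] jaw -265.5 F [ 1.2  0.4 -0.2] gap 87.6 t 32.025
sink [array([625.9,   2.9,  59.1,  48.2,   4.5]), array([625.6,   2.6,  58.5,  47. ,   4.9])]
expected osc lid px [322.66244313 174.14532394]
```

View pics/c10.png

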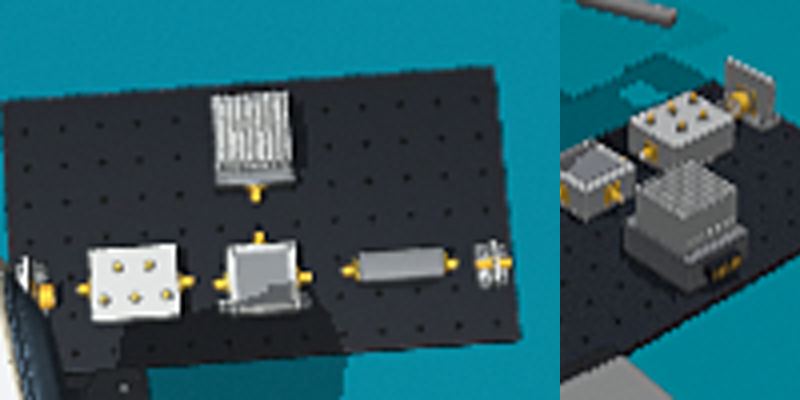

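```bash
python3 - <<'E'
from h import *
t=cv2.imread('pics/t9.png');g=cv2.cvtColor(t,cv2.COLOR_BGR2GRAY)
c=g[160:190,317:330].mean(1).round().astype(int);print(list(zip(range(160,190),c)))
r=g[166:178,308:340].mean(0).round().astype(int);print(list(zip(range(308,340),r)))
for x in(.610,.632,.654):print(x,pix('top',[x,.003,.058]),pix('top',[x,-.019,.058])[0],pix('top',[x,.025,.058])[0])
print('base front bottom',pix('top',[.610,.003,.03]),'lid front',pix('top',[.602,.003,.03]))
E
```

```text
[(160, np.int64(74)), (161, np.int64(40)), (162, np.int64(28)), (163, np.int64(112)), (164, np.int64(167)), (165, np.int64(172)), (166, np.int64(185)), (167, np.int64(181)), (168, np.int64(182)), (169, np.int64(173)), (170, np.int64(170)), (171, np.int64(169)), (172, np.int64(170)), (173, np.int64(186)), (174, np.int64(186)), (175, np.int64(186)), (176, np.int64(182)), (177, np.int64(182)), (178, np.int64(182)), (179, np.int64(183)), (180, np.int64(135)), (181, np.int64(138)), (182, np.int64(118)), (183, np.int64(143)), (184, np.int64(153)), (185, np.int64(143)), (186, np.int64(92)), (187, np.int64(67)), (188, np.int64(67)), (189, np.int64(73))]
[(308, np.int64(43)), (309, np.int64(44)), (310, np.int64(43)), (311, np.int64(41)), (312, np.int64(46)), (313, np.int64(102)), (314, np.int64(184)), (315, np.int64(209)), (316, np.int64(155)), (317, np.int64(206)), (318, np.int64(178)), (319, np.int64(189)), (320, np.int64(178)), (321, np.int64(161)), (322, np.int64(195)), (323, np.int64(149)), (324, np.int64(200)), (325, np.int64(176)), (326, np.int64(164)), (327, np.int64(183)), (328, np.int64(150)), (329, np.int64(204)), (330, np.int64(143)), (331, np.int64(181)), (332, np.int64(84)), (333, np.int64(19)), (334, np.int64(25)), (335, np.int64(27)), (336, np.int64(35)), (337, np.int64(44)), (338, np.int64(43)), (339, np.int64(43))]
0.61 [322.53290677 180.36084972] 331.24797599276934 313.819152069669
0.632 [322.6251068  171.85978667] 331.3105135091706 313.94099970583505
0.654 [322.71671377 163.41816027] 331.37221480890383 314.0624974602069
base front bottom [322.57093338 182.60338277] lid front [322.53811131 185.63814717]
```

```bash
python3 - <<'E'
from meas import *
t=cv2.imread('pics/t9.png')
print('bp',face(t,'top',(278,195,310,225),.032,170))
o=np.array([541.7,-4.4]);a=np.radians(4.65);R=np.array([[np.cos(a),np.sin(a)],[-np.sin(a),np.cos(a)]])
for p in (face(t,'top',(278,195,310,225),.032,170)[:2],[550.7,-93.3],[632.4,3]):print(R@(np.array(p)-o))
t0=cv2.imread('pics/t0.png')
print('spare change',[cv2.absdiff(t[b:d,a:c],t0[b:d,a:c]).mean().round(1) for a,b,c,d in((155,185,182,212),(420,238,447,265))])
print(ctrl.hand_in())
E
```

```text
bp [537.   77.6  56.1  46.5 -85. ]
[ 1.96310728 82.11112111]
[  1.76336497 -89.33700546]
[9.10013708e+01 2.27076055e-02]
spare change [np.float64(2.2), np.float64(2.2)]
the job is handed in; nothing more can be done
None
```

The four modules are placed and released, and I handed the job in at about 32 s of the 102 s allowed. The hand-in gives no verdict, so these are my own measurements from the last camera pictures.

| Part | Measured in the mixer's frame | Target |
|---|---|---|
| Band-pass filter | 82 mm along the row, 2 mm off the row line, in line within about 1° | 83 mm |
| Low-pass filter | 89 mm along the row, 2 mm off the row line, in line within about 1° | 84 mm |
| Oscillator | 91 mm behind the mixer, 0 mm sideways, within about 1°, connector towards the mixer | 90 mm |
| Heat sink | centred on the oscillator lid to about 1 mm, sits flat by eye | centred |

- **Low-pass offset:** it sits about 5 mm past mid-gap, towards the output bracket. That is inside the 13 mm tolerance, so I left it.
- **Spares:** before and after pictures show the circulator and power splitter unchanged. The arm ended clear of everything.

Three things went wrong along the way:
- **Height offset:** the finger tips are really about 26 mm higher than the reported tool position, so the first grasp of the band-pass filter closed above it. I corrected for this from then on.
- **Band-pass tipped:** on the second try I descended before the fingers had fully opened, and they tipped the filter. It settled flat again when I lifted, and I measured it again before gripping it.
- **Low-pass missed once:** I lifted before the fingers had closed. The second try held.

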